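# Pack the reagent case from the roll-top store

## Robot

A 7-joint arm with a two-finger parallel gripper is mounted at the origin on the work surface. World frame = base frame: x ahead of the robot, y to its left, z up, the work surface at z = 0. Lengths are in m, angles in rad, forces in N, time in s.
With the tool pointing down it reaches from about 0.4 to 0.9 m from the base axis. Payload 5.6 kg.
Tool frame: the origin (TCP) lies midway between the tips of the shut fingers; the grasp point (between the pads) lies 19 mm behind it; y points along the fingers, z is the direction in which the jaws open and shut, and the axes are right-handed (so a half turn about y gives the same grasp; the last joint's range is limited). The gripper opens to 92 mm and grips with 3 to 60 N. Pads are 20 mm wide; open, the fingers measure 128 mm over their backs; the gripper's body (75 mm by 189 mm) begins 69 mm behind the grasp point.
Start: joints at [-1.184, 0.468, -0.012, 1.603, 0.006, 1.071, -0.056], TCP at [0.271, 0.591, 0.215] pointing down, gripper open.
Joint ranges: [-2.53, 2.53], [-0.31, 2.02], [-1.57, 1.55], [0.28, 2.44], [-1.29, 4.43], [0.15, 1.84], [-2.92, 2.92]. Speed limits (rad/s): [2.57, 2.57, 3.14, 3.14, 3.14, 3.14, 3.14].

## Interface

Orientations are given as a 3x3 rotation matrix whose columns are the frame's x, y, z axes.
In Python, from station import env, effector, solver, viewer, workorder, search_frame, tip_of gives the robot as it stands. Calls block until the motion is done:
- env.reach(position, orientation): joint-space move of the TCP to a pose.
- env.movel(position, frame=None, rate=0.15): straight line of the TCP; frame=None keeps the orientation; rate is the mean speed in m/s.
- env.goto_joints(angles): joint-space move.
- effector.release() and effector.grasp(squeeze=None): open the fingers fully, or close them until they stop; squeeze is the grip in N (None keeps the last).
- env.pause(seconds).
- solver.inverse_kinematics(position, orientation): joint angles nearest the present ones, or None.
- env.sense(): the state.
- viewer.read_camera(name): name is "scene" or "top" or "wrist"; returns (picture, depth): 480x640x3 uint8, red, green, blue; 480x640 float32, m along the optical axis (not along the pixel's ray), 0 where there is no reading.
- viewer.camera_info(name): a dict with "intrinsics" (3x3 intrinsics, pixels), "dist_coeffs" ([k1, k2, p1, p2, k3] as OpenCV has them; the pictures are not rectified), "eye" and "rotation" of the camera in the world; the wrist camera has in their place "T_tool_cam" (4x4, takes a point from camera to tool coordinates, whose origin is the TCP and whose axes are the tool frame's). Camera axes: x right, y up, looking along -z (the intrinsics and any distortion apply to the point x, -y, -z); pixel columns grow to the right and rows downward; lengths in m; the calibration is good to about 2 mm. A picture is of the moment at which its call begins: read the wrist's pose just before it. camera_info takes no time and is no camera call.
A pose or a line that the arm cannot do raises env.PlanningError and nothing moves.
- workorder.finish_job(): hands the job in, once; it reports no verdict.
Trained networks look in the newest picture that a camera, given by its name, has taken for a name from the list of things; names that differ only in an ending like _2 or _b are one class to them, and where a whole thing is asked for, a point or a joint stands for the part that bears it (a point fixed in the world has none). Each returns a list of dicts, best first, with "score" (0 to 1); they miss things now and then, are a little off and sometimes report something else, mostly with a low value. They report only what shows in the picture. A call takes as long as a camera call.
- search_frame(camera, name): "at" ([x, y, z] in m, in world coordinates, good to about 4 mm: the middle of the surface that is visible of it).
- tip_of(camera, name): "at" ([x, y, z] in m, in world coordinates, good to about 4 mm: a listed point, or the origin of a listed thing).
The state is a dict: "t": time; "joint_positions": joint angles; "joint_velocities": joint speeds; "tau": joint torques, N m; "ee_pos": TCP position; "tcp_rot": TCP orientation; "wrist_force": force on the tool from outside, world axes, zero at the start; "moment": the same for the moment, N m; "gripper_width": finger opening in m.
Only numpy, scipy, OpenCV 4.12 (cv2) and the standard library are available. Lean on these libraries where they do the work, as an engineer would, in place of code of your own. Each camera call takes 0.05 s, during which the arm holds its last target. There are 200 camera calls.

## Task

Roll the tambour store fully open, take out every small amber bottle with a yellow cap and stand each upright in a pocket of the blue carrying case. Then press the case's lid shut until its catch snaps home and roll the store fully closed again. Leave the white jars in the store and everything else on the bench where they are.

Things in the scene. Friction and masses are not known exactly. Their poses are not given: they have to be found in the camera images.
- store: roll-top reagent store fixed on the bench: half-barrel 456 mm deep (x), 474 wide (y), 253 high, its axis along y at x = 100, z = 25 mm of its frame; cream end cheeks are half discs. Origin on the bench, x into the store, open front to -x. Inner floor 25 mm up, clear width 450. Half beyond x = 100 is a fixed shell with white jars; the front half is under the tambour. Stands left or right, the case opposite
- tambour (a joint): slatted tambour door on a circular track of 210 mm radius about the barrel's axis. rad: 0 = fully closed (lead rail on the front sill), 1.45 = fully open (rolled up over the top into the rear shell, lead rail at the crown). Starts closed or nearly so, stays where it is left, takes 3 to 6 N at the knob
- tambour_knob (a point): centre of the black knob amid the lead rail: cylinder 28 mm in diameter, 25 long, its axis pointing radially out from the barrel's axis, 250 mm from it, on a 16 mm stem. Closed: 10 degrees above level, in front, 68 mm above the bench; rises by the joint angle; fully open: on top, pointing up, 275 mm above the bench. Pinched across the store's y it can pivot in the fingers
- case: dark blue carrying case fixed to the bench, open at the start: 145 mm deep (x), 210 wide (y), walls 55 high, 5 thick. Origin at the centre of its underside, x to the hinge side, catch at the front (-x; housing reaches 26 mm out). Six pockets, 2 deep by 3 wide, between dividers that end 37 mm above the bench; a bottle stands in one with its top 87 mm above the bench, below the shut lid
- case_pocket0 (a point): centre of the floor of pocket 0 of the case (65 mm by 62 mm or more, floor 5 mm above the bench); pockets are at x = +-35 mm and y = 0 or +-68 mm of the case's frame
- case_pocket1 (a point): centre of the floor of pocket 1 of the case (65 mm by 62 mm or more, floor 5 mm above the bench); pockets are at x = +-35 mm and y = 0 or +-68 mm of the case's frame
- case_pocket2 (a point): centre of the floor of pocket 2 of the case (65 mm by 62 mm or more, floor 5 mm above the bench); pockets are at x = +-35 mm and y = 0 or +-68 mm of the case's frame
- case_pocket3 (a point): centre of the floor of pocket 3 of the case (65 mm by 62 mm or more, floor 5 mm above the bench); pockets are at x = +-35 mm and y = 0 or +-68 mm of the case's frame
- case_pocket4 (a point): centre of the floor of pocket 4 of the case (65 mm by 62 mm or more, floor 5 mm above the bench); pockets are at x = +-35 mm and y = 0 or +-68 mm of the case's frame
- case_pocket5 (a point): centre of the floor of pocket 5 of the case (65 mm by 62 mm or more, floor 5 mm above the bench); pockets are at x = +-35 mm and y = 0 or +-68 mm of the case's frame
- case_lid (a joint): lid of the case, a shell 145 x 210 mm, 42 deep, 300 g. rad: 0 = shut and caught, grows as it opens, 1.85 = its stop, leaning back; starts at 1.65 to 1.82. Stiff damped hinge: it stays where left when open, sinks slowly when let go below about 0.5, and comes to rest on its roller catch at about 0.086, not shut; pressing lid_press down with about 12 to 18 N, on through its last 11 mm, snaps it past the catch and it stays at 0
- lid_hinge (a point): middle of the lid's hinge line (along the case's y axis), at x = +72 mm, z = 55 mm of the case's frame
- lid_press (a point): where to press: middle of the lid's outer top face, 20 mm behind its front edge, 125 mm from the hinge line and 42 mm above the plane of the hinge. Shut, it is 97 mm above the bench. Its z axis is the lid's outward normal, its x axis points to the hinge
- lid_tab (a point): centre of the black pull tab on the lid's front edge, 24 mm (away from the hinge) x 44 mm x 10 mm thick, 160 mm from the hinge line; with the lid open it sticks up, 200 to 220 mm above the bench
- bottle0: small amber glass bottle with a yellow screw cap (bottle0): body 44 mm in diameter up to 52 mm high, cap 30 mm in diameter from 60 to 82 mm high, 80 to 150 g, mostly in its base. Origin at the centre of its underside. 2 to 4 of bottle0 to bottle3 are present; they start upright in a row along y on the store's floor, near x = -10 mm of its frame, 60 mm or more apart
- bottle1: small amber glass bottle with a yellow screw cap (bottle1): body 44 mm in diameter up to 52 mm high, cap 30 mm in diameter from 60 to 82 mm high, 80 to 150 g, mostly in its base. Origin at the centre of its underside. 2 to 4 of bottle0 to bottle3 are present; they start upright in a row along y on the store's floor, near x = -10 mm of its frame, 60 mm or more apart
- bottle2: small amber glass bottle with a yellow screw cap (bottle2): body 44 mm in diameter up to 52 mm high, cap 30 mm in diameter from 60 to 82 mm high, 80 to 150 g, mostly in its base. Origin at the centre of its underside. 2 to 4 of bottle0 to bottle3 are present; they start upright in a row along y on the store's floor, near x = -10 mm of its frame, 60 mm or more apart
- bottle3: small amber glass bottle with a yellow screw cap (bottle3): body 44 mm in diameter up to 52 mm high, cap 30 mm in diameter from 60 to 82 mm high, 80 to 150 g, mostly in its base. Origin at the centre of its underside. 2 to 4 of bottle0 to bottle3 are present; they start upright in a row along y on the store's floor, near x = -10 mm of its frame, 60 mm or more apart
- jar_left: white plastic reagent jar with a navy cap, 64 mm in diameter, 115 mm high, in the rear of the store. Leave alone. Origin at the centre of its underside
- jar_right: a second white jar like jar_left, in the rear of the store. Leave alone
- beaker: empty glass beaker 64 mm in diameter, 70 mm high, in front of the case. Leave alone. Origin at the centre of its underside
- wash_bottle: wash bottle with a red top and spout, 62 mm in diameter, about 175 mm high, behind the case. Leave alone. Origin at the centre of its underside
- spatula: broad steel spatula with a wooden handle, about 160 mm long, lying on the bench in front of the case. Leave alone
- stopper_jar: small jar with a white cap, 48 mm in diameter, 62 mm high, in front of the case. Leave alone. Origin at the centre of its underside

How it is judged:
On the way, in this order (a step that is already met when the one before it is completed fails the run):
1. the tambour door is rolled open (value of joint tambour above 1.2 rad), for 0.2 s.
2. every amber bottle stands upright in a pocket of the case (x of bottle0 in the frame of case between -0.066 and 0.066 m and y of bottle0 in the frame of case between -0.1 and 0.1 m and z of bottle0 in the frame of case between -0.01 and 0.02 m and angle between each of bottle0, bottle1, bottle2, bottle3's own z axis and vertical below 0.2 rad and x of bottle1 in the frame of case between -0.066 and 0.066 m and y of bottle1 in the frame of case between -0.1 and 0.1 m and z of bottle1 in the frame of case between -0.01 and 0.02 m and x of bottle2 in the frame of case between -0.066 and 0.066 m and y of bottle2 in the frame of case between -0.1 and 0.1 m and z of bottle2 in the frame of case between -0.01 and 0.02 m and x of bottle3 in the frame of case between -0.066 and 0.066 m and y of bottle3 in the frame of case between -0.1 and 0.1 m and z of bottle3 in the frame of case between -0.01 and 0.02 m), for 0.2 s.
At the end, for the whole second after the job is handed in: Every amber bottle stands inside the case on its pocket floor (within 12 degrees of upright) and is at rest, the lid is snapped shut (within 0.03 rad) and the tambour is closed (within 0.06 rad, about 13 mm) (all of step 2 and linear speed of each of bottle0, bottle1, bottle2, bottle3 below 0.05 m/s and value of joint case_lid below 0.03 rad and value of joint tambour below 0.06 rad); the robot touches nothing.
It fails at once if a bystander (jars in the store, beaker, wash bottle, spatula, small jar) is pushed more than 40 mm from its place (distance of any of jar_left, jar_right, beaker, wash_bottle, spatula, stopper_jar from where it was at the start of the episode above 0.04 m).
It fails at once if a jar, the beaker or the wash bottle is knocked over (angle between any of jar_left, jar_right, beaker, wash_bottle, stopper_jar's own z axis and vertical above 0.6 rad).
Of bottle0, bottle1, bottle2, bottle3 only 2 to 4 are there at a start; the rules pass over those that are not, and their reading is None.
At some moment in a run one of bottle0, bottle1, bottle2, bottle3 may be knocked a few centimetres aside while the robot is not near it.
It also fails if it takes over 210 s, if anything falls off the work surface, if the arm or the gripper's body presses on something with over 40 N, if the wrist force passes 120 N, or if a joint passes its speed limit or range.

## Working session

There is one attempt and no reset: what is moved stays moved. The work goes in short steps, each a Python script; the robot and the scene stay as the last script left them, time stands still between calls to the robot, and variables do not carry over. Pictures are saved under pics/ and viewed, about 12 in all and at most 16, crops included, and the job is handed in when it is done.

```bash
mkdir -p pics; ls
python3 - <<'E'
from station import *
import cv2,numpy as np
for c in ("scene","top"):
    p,d=viewer.read_camera(c); cv2.imwrite(f"pics/{c}0.png",p[:,:,::-1])
    i=viewer.camera_info(c); print(c,i["eye"],np.round(i["rotation"],3).tolist())
    for n in ("store","tambour_knob","case","lid_hinge","lid_press","lid_tab","case_pocket0","case_pocket1","case_pocket2","case_pocket5","beaker","wash_bottle","spatula","stopper_jar"):
        print(n,[(np.round(r["at"],3).tolist(),round(r["score"],2)) for r in tip_of(c,n)[:2]])
s=env.sense();print(s["t"],s["ee_pos"],s["tcp_rot"])
E
```

```text
pics
scene [ 0.79402632 -0.26883341  1.2590211 ] [[0.678, -0.7, 0.223], [0.735, 0.642, -0.217], [0.009, 0.311, 0.95]]
store []
tambour_knob [([0.4, -0.238, 0.102], 0.68)]
case [([0.549, 0.224, -0.007], 0.9)]
lid_hinge [([0.616, 0.2, 0.058], 0.77)]
lid_press [([0.515, 0.231, 0.003], 0.72)]
lid_tab [([0.658, 0.199, 0.215], 0.6)]
case_pocket0 [([0.515, 0.231, -0.001], 0.83), ([0.566, 0.15, 0.0], 0.74)]
case_pocket1 [([0.515, 0.231, -0.001], 0.83), ([0.566, 0.15, 0.0], 0.74)]
case_pocket2 [([0.515, 0.231, -0.001], 0.83), ([0.566, 0.15, 0.0], 0.74)]
case_pocket5 [([0.515, 0.231, -0.001], 0.83), ([0.566, 0.15, 0.0], 0.74)]
beaker [([0.376, 0.308, -0.002], 0.85), ([0.516, 0.23, 0.001], 0.44)]
wash_bottle [([0.763, 0.227, 0.003], 0.87), ([0.567, 0.148, 0.003], 0.2)]
spatula [([0.328, 0.281, -0.004], 0.81)]
stopper_jar [([0.365, 0.198, -0.001], 0.85)]
top [ 0.33703619 -0.00438599  1.10555135] [[-0.028, 0.985, -0.168], [-1.0, -0.029, -0.005], [-0.01, 0.168, 0.986]]
store []
tambour_knob [([0.4, -0.242, 0.1], 0.56)]
case [([0.547, 0.222, 0.002], 0.93)]
lid_hinge [([0.622, 0.205, 0.055], 0.97), 
[... 167 characters left out ...]
, 0.52)]
case_pocket0 [([0.586, 0.216, 0.002], 0.97), ([0.599, 0.281, 0.001], 0.93)]
case_pocket1 [([0.586, 0.216, 0.002], 0.97), ([0.599, 0.281, 0.001], 0.93)]
case_pocket2 [([0.586, 0.216, 0.002], 0.97), ([0.599, 0.281, 0.001], 0.93)]
case_pocket5 [([0.586, 0.216, 0.002], 0.97), ([0.599, 0.281, 0.001], 0.93)]
beaker [([0.375, 0.307, -0.003], 0.92)]
wash_bottle [([0.761, 0.22, -0.003], 0.98)]
spatula [([0.33, 0.278, 0.001], 0.78)]
stopper_jar [([0.362, 0.205, 0.0], 0.75), ([0.516, 0.23, 0.005], 0.57)]
1.5 [0.2708961  0.5908375  0.21458527] [[ 9.08996104e-01  2.90530526e-05  4.16804610e-01]
 [-4.16804609e-01 -3.47249012e-05  9.08996104e-01]
 [ 4.08826105e-05 -9.99999999e-01 -1.94553536e-05]]
```

View pics/scene0.png

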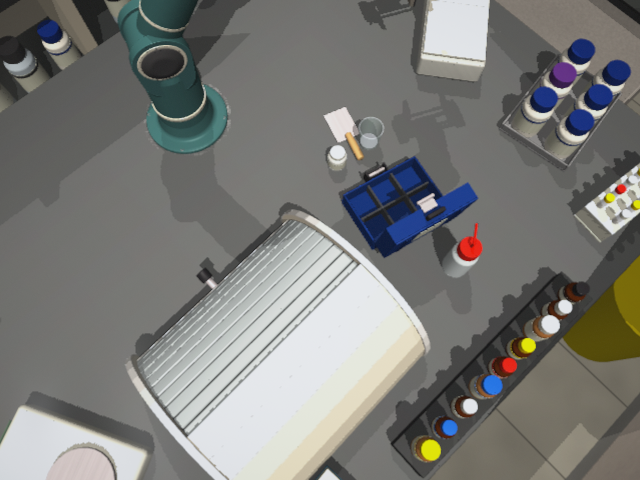

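View pics/top0.png

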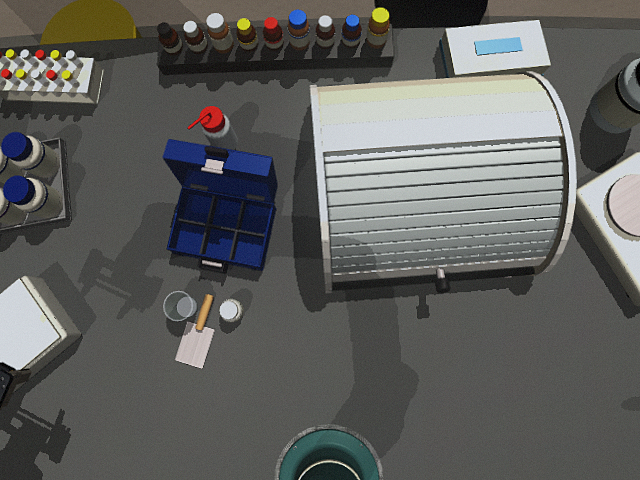

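The store is on the right with its knob slightly raised, at pixel (441,278) in the top view. The case is open on the left with the wash bottle behind it. I'll fit the store's pose from the depth images.

```bash
cat > h.py <<'E'
from station import *
import numpy as np, cv2
from scipy.optimize import least_squares
from scipy.spatial.transform import Rotation as R
def cloud(c):
    p,d=viewer.read_camera(c); i=viewer.camera_info(c)
    v,u=np.mgrid[0:480:2,0:640:2]; q=np.stack([u.ravel(),v.ravel()],1).astype(float)
    z=d[v,u].ravel(); n=cv2.undistortPoints(q[:,None],np.array(i["intrinsics"]),np.array(i["dist_coeffs"]))[:,0]
    P=np.stack([n[:,0]*z,-n[:,1]*z,-z],1)@np.array(i["rotation"]).T+i["eye"]
    k=z>0; return P[k],p[v,u].reshape(-1,3)[k],q[k]
def tool(yaw,pitch=0):
    "tool pointing down, jaws (z) along direction yaw; pitch tips the tool point towards the horizontal perpendicular to the jaws"
    z=np.array([np.cos(yaw),np.sin(yaw),0]); h=np.array([np.sin(yaw),-np.cos(yaw),0])
    y=-np.cos(pitch)*np.array([0,0,1])+np.sin(pitch)*h
    return np.stack([np.cross(y,z),y,z],1)
E
python3 - <<'E'
from h import *
for c in ("scene","top"):
    P,_,q=cloud(c)
    k=(P[:,1]<-0.02)&(P[:,1]>-.6)&(P[:,2]>.12)&(P[:,2]<.3)&(P[:,0]>.35)&(P[:,0]<.95)
    S=P[k]
    def ax(p): 
        n=np.array([np.cos(p[0]),np.sin(p[0])]); return S[:,:2]@n-p[1]
    def f(p): return np.hypot(ax(p),S[:,2]-.025)-p[2]
    r=least_squares(f,[0,.65,.22],loss="soft_l1",f_scale=.004)
    e=f(r.x); g=abs(e)<.02
    t=S[:,:2]@np.array([-np.sin(r.x[0]),np.cos(r.x[0])])
    print(c,len(S),r.x,np.std(e[g]),np.percentile(t[g],[0,.2,.5,50,99.5,99.8,100]))
    a=ax(r.x); k2=S[:,2]>.2
    print(np.percentile(e[g],[2,20,50,80,98]))
E
```

```text
scene 11025 [0.04524478 0.63893586 0.21890107] 0.004032411625417483 [-0.49806594 -0.49587482 -0.49451091 -0.28417668 -0.05051246 -0.04697384
 -0.04168201]
[-7.44017647e-03 -2.92339985e-03 -5.38203840e-05  2.93403400e-03
  1.04613855e-02]
top 10866 [0.04545446 0.63799076 0.2203024 ] 0.00422429953226462 [-0.49973962 -0.49653157 -0.49507175 -0.27027683 -0.04810987 -0.04510998
 -0.0427499 ]
[-8.02093830e-03 -3.15714447e-03  3.11028153e-05  3.02368783e-03
  1.20790645e-02]
```

```bash
cat >> h.py <<'E'
PSI,OFF=0.0453,0.6385            # store yaw, axis offset along its x
SX=np.array([np.cos(PSI),np.sin(PSI),0]); SY=np.array([-np.sin(PSI),np.cos(PSI),0])
E
python3 - <<'E'
from h import *
for c in ("scene","top"):
    P,C,q=cloud(c)
    a=P@SX-OFF; t=P@SY; r=np.hypot(a,P[:,2]-.025); th=np.arctan2(P[:,2]-.025,-a)
    k=(r>.236)&(r<.28)&(P[:,2]>.03)&(a<0)&(abs(t+.26)<.1)
    print(c,k.sum(),"t",np.percentile(t[k],[5,50,95]),"th",np.percentile(th[k],[5,50,95]),"r",np.percentile(r[k],[5,50,95]))
    k=(abs(r-.225)<.03)&(P[:,2]>.06)&(C.min(1)>150)
    h,e=np.histogram(t[k],np.arange(-.54,.0,.006)); print([(round(x,3),n) for x,n in zip(e,h) if n][:6],[(round(x,3),n) for x,n in zip(e,h) if n][-6:])
E
```

```text
scene 47 t [-0.2721752  -0.2582864  -0.24556849] th [0.30554746 0.33614389 0.35707354] r [0.23878206 0.25604097 0.26862486]
[(np.float64(-0.504), np.int64(1)), (np.float64(-0.498), np.int64(104)), (np.float64(-0.492), np.int64(132)), (np.float64(-0.486), np.int64(99)), (np.float64(-0.48), np.int64(86)), (np.float64(-0.474), np.int64(122))] [(np.float64(-0.054), np.int64(121)), (np.float64(-0.048), np.int64(116)), (np.float64(-0.042), np.int64(110)), (np.float64(-0.036), np.int64(156)), (np.float64(-0.03), np.int64(131)), (np.float64(-0.024), np.int64(88))]
top 59 t [-0.27029647 -0.25825577 -0.24725234] th [0.27918238 0.33911965 0.35508522] r [0.2385628  0.26025921 0.27127379]
[(np.float64(-0.54), np.int64(4)), (np.float64(-0.534), np.int64(3)), (np.float64(-0.528), np.int64(6)), (np.float64(-0.522), np.int64(3)), (np.float64(-0.516), np.int64(4)), (np.float64(-0.51), np.int64(3))] [(np.float64(-0.054), np.int64(103)), (np.float64(-0.048), np.int64(96)), (np.float64(-0.042), np.int64(67)), (np.float64(-0.036), np.int64(122)), (np.float64(-0.03), np.int64(126)), (np.float64(-0.024), np.int64(38))]
```

```bash
cat >> h.py <<'E'
TC=-0.2585
def knob(th,r=.25): return SX*(OFF-r*np.cos(th))+SY*TC+np.array([0,0,.025+r*np.sin(th)])
def st():
    s=env.sense(); return round(s["t"],1),np.round(s["ee_pos"],4).tolist(),np.round(s["wrist_force"],1).tolist(),round(s["gripper_width"],4)
def ok(p,o): return solver.inverse_kinematics(np.array(p),o) is not None
E
python3 - <<'E'
from h import *
dz=np.array([0,0,-.013])
for yaw in (PSI+np.pi/2,PSI-np.pi/2):
    O=tool(yaw); print(yaw,[solver.inverse_kinematics(knob(t)+dz,O) is not None for t in np.linspace(.3,1.62,8)],solver.inverse_kinematics(knob(.3)+dz,O))
O=tool(PSI+np.pi/2)
s=env.sense()
env.movel(s["ee_pos"]+[0,0,.15])
env.reach(knob(.3)+[0,0,.2],O); print(st())
E
```

```text
1.6160963267948965 [True, True, True, True, True, True, True, True] [-0.08269144  0.42500787  0.65640875  2.15302792 -0.40851802  0.68599052
  2.46856513]
-1.5254963267948967 [True, True, True, True, True, True, True, True] [-0.34402407  0.56068086  1.02066069  2.16576478 -0.69330658  0.78850698
 -0.39563777]
(5.8, [0.4114, -0.2397, 0.2989], [0.3, 0.3, 0.4], 0.0918)
```

Run:
```python
from h import *
dz=np.array([0,0,-.013])
print(np.round(env.sense()["joint_positions"],2))
env.movel(knob(.3)+dz,rate=.12); print(st())
effector.grasp(15); print(st())
for t in np.linspace(.3,1.61,15)[1:]:
    env.movel(knob(t)+dz,rate=.1)
    print(round(t,2),st())
    f=env.sense()["wrist_force"]
    if np.linalg.norm(f)>30: break
p,_=viewer.read_camera("top"); cv2.imwrite("pics/top1.png",p[:,:,::-1])
```

```text
[-0.78  0.17  1.41  1.97 -0.18  1.15  2.31]
(7.7, [0.4113, -0.2402, 0.0863], [0.1, -0.2, 0.7], 0.0921)
(8.7, [0.4111, -0.2416, 0.086], [0.1, -6.0, -3.5], 0.0274)
0.39 (9.1, [0.4193, -0.2412, 0.1083], [0.1, -6.7, 0.4], 0.0278)
0.49 (9.5, [0.4292, -0.2407, 0.1293], [1.0, -5.5, 0.7], 0.0274)
0.58 (9.9, [0.441, -0.2401, 0.1494], [0.1, -5.8, 0.6], 0.0275)
0.67 (10.3, [0.4548, -0.2395, 0.1683], [0.7, -5.2, 1.0], 0.0276)
0.77 (10.7, [0.4702, -0.2387, 0.1858], [1.1, -4.8, 2.7], 0.0273)
0.86 (11.0, [0.4873, -0.2379, 0.2018], [1.3, -4.8, 2.5], 0.0274)
0.96 (11.4, [0.5059, -0.2369, 0.2161], [3.2, -5.1, 0.8], 0.0276)
1.05 (11.8, [0.5257, -0.236, 0.2286], [2.5, -5.3, 0.8], 0.0273)
1.14 (12.2, [0.5465, -0.235, 0.2391], [3.7, -4.5, -0.8], 0.0279)
1.24 (12.6, [0.5682, -0.2339, 0.2475], [4.3, -5.6, -3.0], 0.0275)
1.33 (12.9, [0.5904, -0.2328, 0.2538], [4.0, -5.3, -2.6], 0.0276)
1.42 (13.3, [0.6133, -0.2317, 0.2581], [4.0, -5.5, -3.8], 0.0271)
1.52 (13.7, [0.6366, -0.2306, 0.2602], [3.7, -5.4, -4.0], 0.0276)
1.61 (14.1, [0.6599, -0.2294, 0.2603], [4.7, -5.2, -4.5], 0.0279)
```

View pics/top1.png

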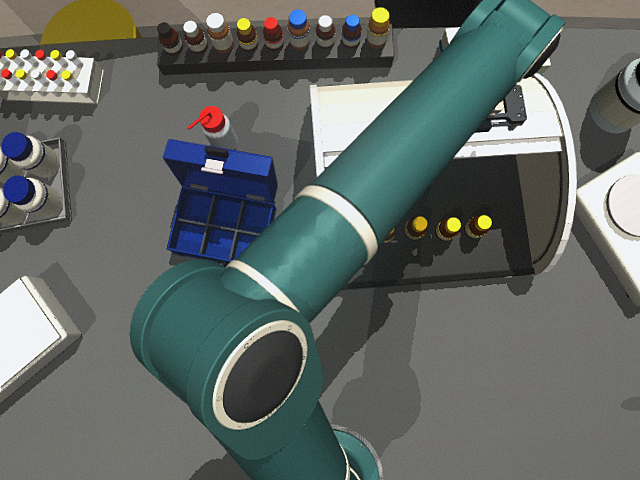

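The door is fully open, with yellow caps at about (390,235), (417,227), (450,227) and (483,225). I'll release, retreat to an elbow-centred posture and locate the bottles.

```bash
cat >> h.py <<'E'
def bottles(cams=("scene","top"),n=4):
    "yellow-cap blobs: (x,y,z top) from cloud clusters"
    out=[]
    for c in cams:
        P,C,q=cloud(c); H=cv2.cvtColor(C[None].astype(np.uint8),cv2.COLOR_RGB2HSV)[0]
        k=(abs(H[:,0].astype(int)-28)<8)&(H[:,1]>140)&(H[:,2]>90)&(P[:,2]>.06)&(P[:,2]<.25)&(P[:,0]<.72)&(P[:,0]>.35)&(abs(P[:,1])<.5)
        S=P[k]
        while len(S)>6:
            g=np.linalg.norm(S[:,:2]-np.median(S[np.linalg.norm(S-S[0],axis=1)<.03],0)[:2],axis=1)<.026
            g[0]=True
            G=S[g]; top=np.percentile(G[:,2],90); T=G[G[:,2]>top-.006]
            if g.sum()>6: out.append((c,)+tuple(np.round([*(T[:,:2].min(0)+T[:,:2].max(0))/2,top],4).tolist())+(int(g.sum()),))
            S=S[~g]
    return out
E
python3 - <<'E'
from h import *
effector.release(); s=env.sense(); env.movel(s["ee_pos"]+[0,0,.09]); print(st())
env.goto_joints([0.0,0.0,0,1.9,0,1.24,0]); s=env.sense(); print(st(),np.round(s["tcp_rot"],2).tolist())
for b in bottles(): print(b, "store x,y:",np.round([np.dot(b[1:4],SX)-OFF+.1,np.dot(b[1:4],SY)-TC],3))
for c in ("scene","top"):
  print([(np.round(r["at"],3).tolist(),round(r["score"],2)) for r in tip_of(c,"bottle0")])
  print([(np.round(r["at"],3).tolist(),round(r["score"],2)) for r in tip_of(c,"tambour_knob")])
p,_=viewer.read_camera("scene"); cv2.imwrite("pics/scene2.png",p[:,:,::-1])
E
```

```text
(15.9, [0.6591, -0.2285, 0.3509], [-0.2, -0.4, -0.1], 0.0918)
(17.9, [0.4477, -0.0338, 0.3437], [-0.3, 1.0, 0.3], 0.092) [[-0.0, 0.0, 1.0], [-1.0, 0.0, -0.0], [-0.0, -1.0, 0.0]]
('scene', 0.527, -0.1348, 0.1093, 44) store x,y: [-0.018  0.1  ]
('scene', 0.5325, -0.2007, 0.1089, 45) store x,y: [-0.016  0.034]
('scene', 0.5274, -0.2701, 0.1087, 47) store x,y: [-0.024 -0.035]
('scene', 0.5306, -0.3371, 0.1085, 47) store x,y: [-0.024 -0.102]
('top', 0.529, -0.3375, 0.1093, 43) store x,y: [-0.025 -0.103]
('top', 0.5287, -0.2035, 0.1111, 39) store x,y: [-0.02   0.031]
('top', 0.527, -0.2738, 0.1094, 45) store x,y: [-0.024 -0.039]
[([0.527, -0.138, 0.025], 0.88), ([0.531, -0.336, 0.025], 0.88), ([0.528, -0.2, 0.024], 0.86), ([0.53, -0.275, 0.026], 0.7)]
[([0.65, -0.224, 0.274], 0.57), ([0.659, 0.197, 0.212], 0.35)]
[([0.528, -0.271, 0.026], 0.81), ([0.531, -0.198, 0.03], 0.64), ([0.531, -0.336, 0.023], 0.58)]
[([0.651, -0.229, 0.274], 0.84)]
```

View pics/scene2.png

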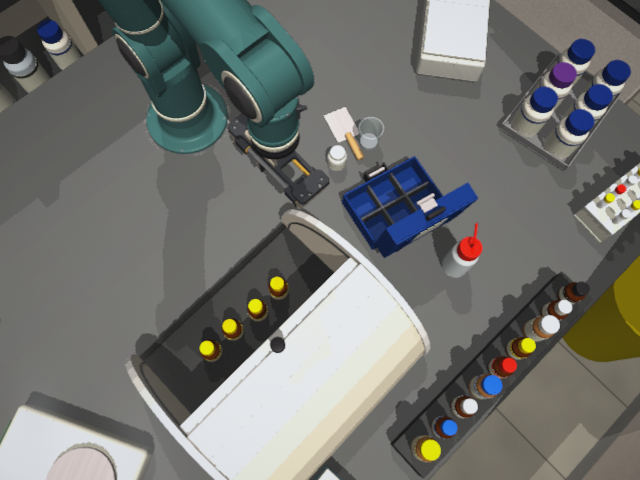

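Four bottles, caps at (278,286), (255,308), (231,328) and (210,350), roughly 67 mm apart. I'll pick with the jaws turned diagonally so the open fingers miss the neighbours. First I'll refine the case pose and check IK.

Run:
```python
from h import *
pts=[]
for c in ("scene","top"):
    viewer.read_camera(c); r=tip_of(c,"case_pocket0"); pts+=[x["at"] for x in r if x["score"]>.6]
    print(c,[(np.round(x["at"],3).tolist(),round(x["score"],2)) for x in r])
    print([np.round(x["at"],3).tolist() for n in ("case","lid_hinge","lid_tab") for x in tip_of(c,n)[:1]])
pts=np.array(pts)[:,:2]
M=np.array([(x,y) for x in(-.035,.035) for y in(-.068,0,.068)])
def w(p): c,s=np.cos(p[2]),np.sin(p[2]); return M@np.array([[c,s],[-s,c]])+p[:2]
f=lambda p: np.linalg.norm(pts[:,None]-w(p)[None],axis=2).min(1)
r=least_squares(f,[.551,.223,-.2],loss="soft_l1",f_scale=.004); print(r.x,np.round(f(r.x),4))
# edges of the case by depth+colour
for c in ("scene","top"):
    P,C,q=cloud(c); C=C.astype(int)
    k=(C[:,2]>C[:,0]+30)&(P[:,2]>.047)&(P[:,2]<.060)&(P[:,1]>.08)&(P[:,1]<.36)&(P[:,0]>.4)&(P[:,0]<.68)
    S=P[k][:,:2].astype(np.float32); print(c,len(S),cv2.minAreaRect(S),S.mean(0))
for j in (.6,-.6,np.pi+.6,np.pi-.6):
    O=tool(PSI+np.pi/2+j); 
    for p in ((.528,-.136),(.53,-.337)):
        a=solver.inverse_kinematics(np.array([*p,.081]),O); b=solver.inverse_kinematics(np.array([*p,.37]),O)
        print(round(j,2),p,None if a is None else np.round(a,2),None if b is None else np.round(b,2))
```

```text
scene [([0.5, 0.162, 0.004], 0.97), ([0.528, 0.297, 0.003], 0.89), ([0.514, 0.232, 0.002], 0.87), ([0.565, 0.149, 0.001], 0.87), ([0.598, 0.28, 0.004], 0.65), ([0.581, 0.211, 0.006], 0.6)]
[[0.5, 0.163, 0.006], [0.618, 0.203, 0.056], [0.531, -0.336, 0.022]]
top [([0.498, 0.163, 0.005], 0.94), ([0.528, 0.295, 0.008], 0.93), ([0.597, 0.28, 0.002], 0.83), ([0.585, 0.216, 0.003], 0.61), ([0.565, 0.148, 0.007], 0.55)]
[[0.762, 0.22, -0.0], [0.618, 0.203, 0.056], [0.656, 0.195, 0.212]]
[ 0.5480288   0.22227162 -0.22313747] [0.0016 0.0007 0.0019 0.002  0.0006 0.0014 0.0011 0.0008 0.0034]
scene 123 ((0.5677721500396729, 0.21826499700546265), (0.21157313883304596, 0.1836252063512802), 78.18749237060547) [0.52425957 0.21682201]
top 387 ((0.5666087865829468, 0.21672537922859192), (0.2101602852344513, 0.1861644983291626), 78.12120819091797) [0.6040256  0.20787288]
0.6 (0.528, -0.136) [ 0.25  0.48 -0.07  1.96  0.05  0.71  2.36] [ 0.16  0.17  0.04  1.66 -0.01  1.31  2.41]
0.6 (0.53, -0.337) [ 0.52  0.59 -0.01  1.75  0.    0.8   2.73] [ 0.39  0.32  0.16  1.47 -0.05  1.36  2.77]
-0.6 (0.528, -0.136) [ 0.16  0.47  0.04  1.96 -0.03  0.71  1.23] [ 0.11  0.16  0.09  1.66 -0.02  1.31  1.22]
-0.6 (0.53, -0.337) [ 0.39  0.59  0.16  1.76 -0.13  0.8   1.63] [ 0.32  0.32  0.26  1.47 -0.08  1.36  1.6 ]
3.74 (0.528, -0.136) [ 0.12  0.47  0.09  1.97 -0.06  0.71 -0.68] [ 0.09  0.16  0.11  1.66 -0.02  1.31 -0.72]
3.74 (0.53, -0.337) [ 0.33  0.59  0.25  1.77 -0.19  0.8  -0.26] [ 0.28  0.32  0.31  1.48 -0.1   1.36 -0.33]
2.54 (0.528, -0.136) [ 0.03  0.47  0.21  1.97 -0.14  0.71 -1.81] [ 0.05  0.16  0.16  1.67 -0.03  1.31 -1.91]
2.54 (0.53, -0.337) [ 0.28  0.6   0.32  1.77 -0.25  0.81 -1.41] [ 0.26  0.32  0.34  1.48 -0.11  1.36 -1.52]
```

```bash
cat >> h.py <<'E'
CC=np.array([.548,.2223]); CY=-.215
def case(x,y,z): c,s=np.cos(CY),np.sin(CY); return np.array([CC[0]+c*x-s*y,CC[1]+s*x+c*y,z])
def best(p,yaws):
    c=[(abs(j[6]),y) for y in yaws if (j:=solver.inverse_kinematics(np.array(p),tool(y))) is not None]
    return tool(min(c)[1])
HOME=[0.0,0.0,0,1.9,0,1.24,0]
def find():
    "bottles still in the store, merged over cameras"
    m=[]
    for b in bottles():
        x=np.dot(b[1:4],SX)-OFF
        if not(-.24<x<.05 and abs(np.dot(b[1:4],SY)-TC)<.23): continue
        for g in m:
            if np.hypot(g[0][0]-b[1],g[0][1]-b[2])<.025: g.append(b[1:4]); break
        else: m.append([b[1:4]])
    return sorted([np.mean(g,0) for g in m],key=lambda v:-v[1])
def pick(p,yaws):
    q=np.array([p[0],p[1],.081]); O=best(q,yaws)
    env.reach(q+[0,0,.12],O); env.movel(q,rate=.12)
    effector.grasp(20); w=env.sense()["gripper_width"]; print("grip",st())
    env.movel(q+[0,0,.28],rate=.25); print("lift",st()); return w
def place(x,y):
    q=case(x,y,.0625); O=best(q,[CY+np.pi/2,CY-np.pi/2])
    env.reach(q+[0,0,.25],O); env.movel(q+[0,0,.06],rate=.2); env.movel(q,rate=.05); print("down",st())
    effector.release(); env.movel(q+[0,0,.25],rate=.25); env.goto_joints(HOME); print("home",st())
E
python3 - <<'E'
from h import *
B=find(); print(B)
w=pick(B[0],[PSI+np.pi/2+.6,PSI-np.pi/2+.6])
if .024<w<.036: place(-.035,.068)
print(find())
p,_=viewer.read_camera("top"); cv2.imwrite("pics/top3.png",p[:,:,::-1])
E
```

```text
[array([ 0.5275, -0.1351,  0.1076]), array([ 0.53055, -0.20205,  0.1092 ]), array([ 0.52805, -0.2719 ,  0.10915]), array([ 0.5294, -0.3371,  0.1095])]
grip (21.9, [0.5274, -0.1351, 0.0809], [-0.5, 0.2, 0.1], 0.0292)
lift (23.1, [0.5267, -0.135, 0.3596], [0.0, 0.2, -1.2], 0.0294)
down (27.2, [0.5286, 0.2964, 0.0629], [-0.0, -0.6, -0.4], 0.0295)
home (30.6, [0.448, -0.0322, 0.3437], [0.1, 0.7, -0.6], 0.0916)
[array([ 0.5303, -0.2021,  0.1091]), array([ 0.52755, -0.272  ,  0.10865]), array([ 0.52995, -0.3372 ,  0.1092 ])]
```

View pics/top3.png

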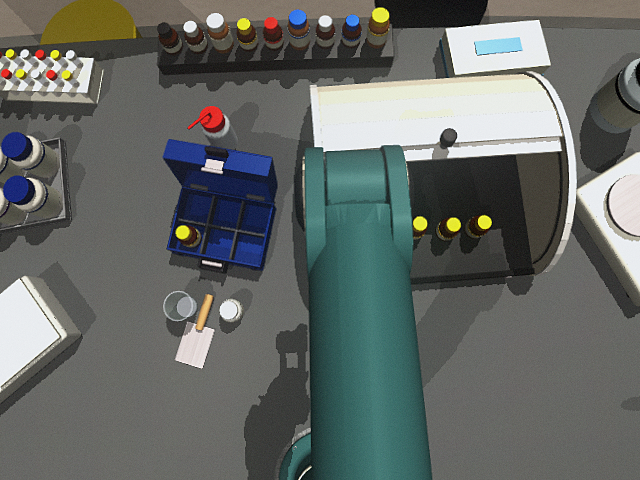

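The first bottle stands in the front-left pocket, at (186,236). I'll do the next two.

Run:
```python
from h import *
for slot in ((-.035,-.068),(.031,.068),(.031,-.068)):
    B=find(); print(B)
    w=pick(B[0],[PSI+np.pi/2+.6,PSI-np.pi/2+.6])
    if not .024<w<.036: print("bad grip",w); break
    place(*slot)
print("left in store",find())
for b in bottles(): print(b)
p,_=viewer.read_camera("top"); cv2.imwrite("pics/top4.png",p[:,:,::-1])
```

```text
[array([ 0.5305 , -0.20195,  0.1097 ]), array([ 0.5278, -0.272 ,  0.1093]), array([ 0.5299 , -0.33715,  0.10905])]
grip (33.9, [0.5305, -0.202, 0.081], [0.2, -0.9, -1.5], 0.0294)
lift (35.2, [0.5298, -0.2017, 0.3595], [-0.1, 0.4, -1.8], 0.0293)
down (39.0, [0.4996, 0.1634, 0.0628], [0.3, -0.3, -0.6], 0.0294)
home (42.1, [0.4476, -0.0325, 0.3432], [-0.4, -0.4, -0.1], 0.092)
[array([ 0.5275 , -0.2717 ,  0.10895]), array([ 0.52915, -0.33705,  0.10965])]
grip (45.4, [0.5275, -0.2717, 0.081], [-0.1, 0.3, 0.2], 0.0296)
lift (46.6, [0.5268, -0.2713, 0.3595], [0.3, 0.4, -1.7], 0.0295)
down (51.1, [0.5931, 0.2823, 0.0629], [-0.8, 0.4, -0.6], 0.0293)
home (54.6, [0.4481, -0.0325, 0.3438], [0.6, 0.3, -0.4], 0.0916)
[array([ 0.52955, -0.337  ,  0.1096 ])]
grip (58.1, [0.5295, -0.3371, 0.081], [0.7, -0.4, 0.1], 0.0294)
lift (59.4, [0.5289, -0.3365, 0.3594], [0.1, 0.2, -1.3], 0.0291)
down (63.6, [0.564, 0.1493, 0.0629], [-0.4, 0.6, -1.5], 0.0296)
home (66.7, [0.4478, -0.0327, 0.3434], [0.2, 0.2, -0.4], 0.0918)
left in store []
('scene', 0.5321, 0.2954, 0.0885, 39)
('scene', 0.595, 0.2819, 0.0904, 30)
('scene', 0.5084, 0.1516, 0.089, 38)
('scene', 0.5646, 0.1507, 0.0885, 37)
('top', 0.5948, 0.2807, 0.0903, 35)
('top', 0.564, 0.1498, 0.0898, 38)
('top', 0.5302, 0.2947, 0.0899, 40)
('top', 0.5052, 0.15, 0.0889, 40)
```

View pics/top4.png

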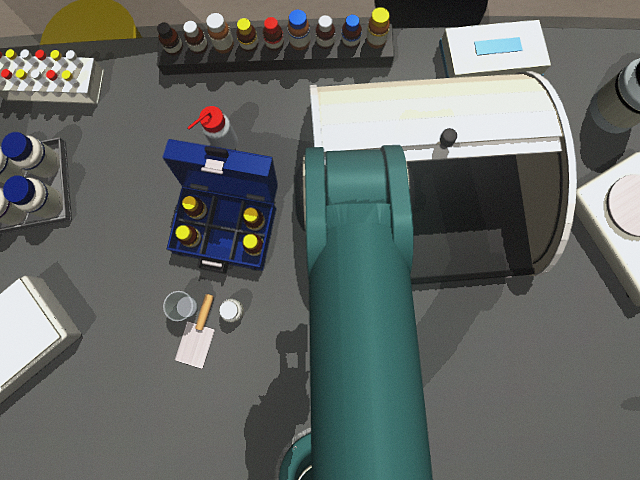

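All four bottles are in pockets, with cap tops measured at 88.5–90 mm, which is right for standing on the pocket floor. The store is empty of bottles. Next is the lid: push its tab from behind, then push on the outer face.

```bash
cat >> h.py <<'E'
def tabp(th): c,s=np.cos(th),np.sin(th); return case(.072-.16*c+.005*s+.010,0,.055+.16*s+.005*c-.006)
def lidp(th,r=.135): c,s=np.cos(th),np.sin(th); return case(.072-r*c+.042*s+.010,0,.055+r*s+.042*c)
E
python3 - <<'E'
from h import *
for c in ("scene","top"):
    viewer.read_camera(c); print([(np.round(x["at"],3).tolist(),round(x["score"],2)) for x in tip_of(c,"lid_tab")[:2]])
effector.grasp(20)
a=tabp(1.82)+(case(.014,0,0)-case(0,0,0))
O=best(a,[CY+np.pi/2,CY-np.pi/2])
env.reach(a+[0,0,.12],O); env.movel(a,rate=.1); print(st())
for th in np.arange(1.8,1.19,-.06):
    env.movel(tabp(th),rate=.08); f=env.sense()["wrist_force"]; print(round(th,2),np.round(f,1))
    if np.linalg.norm(f)>40: break
p,_=viewer.read_camera("scene"); cv2.imwrite("pics/scene5.png",p[:,:,::-1])
E
```

```text
[([0.659, 0.195, 0.214], 0.95)]
[([0.657, 0.194, 0.214], 0.68), ([0.542, -0.239, 0.0], 0.58)]
(71.1, [0.6856, 0.1925, 0.2037], [-0.5, 0.4, 1.3], 0.0007)
1.8 [-0.3 -0.4  0. ]
1.74 [-1.2  0.2  0.4]
1.68 [ 0.9 -0.6 -0.7]
1.62 [-0.3 -0.4  0.4]
1.56 [-0.1  0.8 -0.2]
1.5 [-0.2 -0.   0.2]
1.44 [ 0.3  0.2 -0. ]
1.38 [ 0.3  0.1 -0.3]
1.32 [0.4 0.2 0.8]
1.26 [ 0.5  0.1 -0.4]
1.2 [-1.3 -0.3  0.7]
```

View pics/scene5.png

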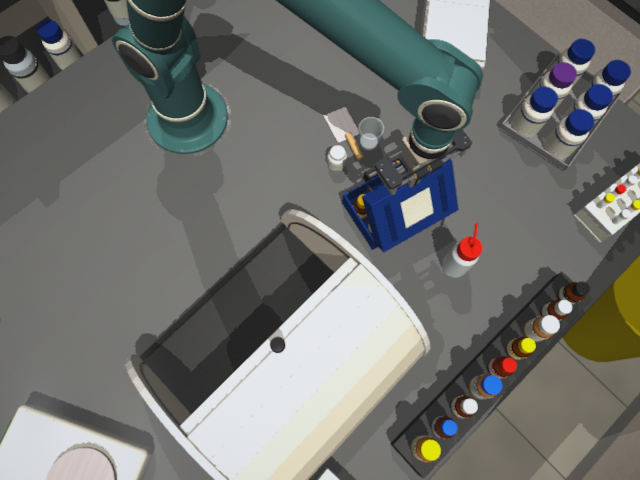

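The lid is now at about 1.2 rad, leaning forward, with the fingers on its tab near (395,175). I'll switch to pushing its outer face and carry it down.

Run:
```python
from h import *
s=env.sense(); env.movel(s["ee_pos"]+[0,0,.06])
b=case(.02,0,0)-case(0,0,0)
a=lidp(1.2)+b; env.movel(np.array([a[0],a[1],s["ee_pos"][2]+.06]),rate=.15); env.movel(a,rate=.1); print(st())
for th in np.arange(1.2,.1,-.08):
    env.movel(lidp(th),rate=.07); f=env.sense()["wrist_force"]; print(round(th,2),np.round(f,1))
    if np.linalg.norm(f)>40: break
print(st())
for z in np.arange(.112,.089,-.002):
    p=lidp(0); p[2]=z; env.movel(p,rate=.03); s=env.sense(); print(round(z,3),round(s["ee_pos"][2],4),np.round(s["wrist_force"],1))
    if abs(s["wrist_force"][2])>45: break
env.pause(.3); print(st())
env.movel(env.sense()["ee_pos"]+[0,0,.15]); env.goto_joints(HOME)
for c in ("scene","top"):
    viewer.read_camera(c); print([[(np.round(x["at"],3).tolist(),round(x["score"],2)) for x in tip_of(c,n)[:2]] for n in ("lid_press","lid_tab")])
    P,C,q=cloud(c); d=P[:,:2]-CC; cx=d@[np.cos(CY),np.sin(CY)]; cy=d@[-np.sin(CY),np.cos(CY)]
    k=(cx>-.065)&(cx<.065)&(abs(cy)<.095)&(P[:,2]>.07); A=np.c_[cx[k],np.ones(k.sum())]; print(c,k.sum(),np.linalg.lstsq(A,P[k,2],rcond=None)[0],np.percentile(P[k,2],[5,95]))
p,_=viewer.read_camera("scene"); cv2.imwrite("pics/scene6.png",p[:,:,::-1])
```

```text
(76.1, [0.6385, 0.2029, 0.1967], [0.2, -0.8, 0.9], 0.0005)
1.2 [ 0.4  0.9 -0.3]
1.12 [ 0.5 -0.9  0.7]
1.04 [-0.  -1.2 -0.2]
0.96 [-0.4 -1.4  0.3]
0.88 [0.3 0.5 0.8]
0.8 [-0.1 -0.3 -0.5]
0.72 [ 0.1  0.6 -0.4]
0.64 [ 0.5 -0.4  0.5]
0.56 [ 0.4 -0.2  0.6]
0.48 [-0.5  1.1 -0.4]
0.4 [0.1 0.8 0.5]
0.32 [-0.8 -0.3  0.4]
0.24 [-0.2 -0.4  0.5]
0.16 [0.9 0.8 0.8]
(80.5, [0.5039, 0.2317, 0.1174], [0.9, 0.8, 0.8], 0.0004)
0.112 0.112 [ 0.3 -0.5  0.2]
0.11 0.1099 [ 1.2 -0.8 -0.3]
0.108 0.1079 [-0.1  0.6  0.1]
0.106 0.1058 [-0.   0.5 -0.2]
0.104 0.1039 [ 0.6 -0.1 -0.1]
0.102 0.1019 [ 0.8  0.7 -0. ]
0.1 0.0999 [-0.1  1.   0.8]
0.098 0.0978 [ 0.4 -0.3 -0.7]
0.096 0.0974 [-2.5 -2.  11.2]
0.094 0.0972 [-6.9 -5.3 24.8]
0.092 0.0971 [-11.7  -6.5  40.9]
0.09 0.097 [-16.8  -9.7  55.1]
(84.1, [0.4965, 0.2337, 0.097], [-17.1, -8.7, 55.3], 0.0006)
[[([0.496, 0.234, 0.1], 0.86)], [([0.46, 0.238, 0.083], 0.64)]]
scene 1028 [0.00377999 0.09700567] [0.09294625 0.10116849]
[[([0.5, 0.235, 0.098], 0.74)], [([0.458, 0.238, 0.083], 0.87), ([0.327, 0.28, -0.0], 0.21)]]
top 1366 [0.00220263 0.09815697] [0.0951159  0.10142661]
```

View pics/scene6.png

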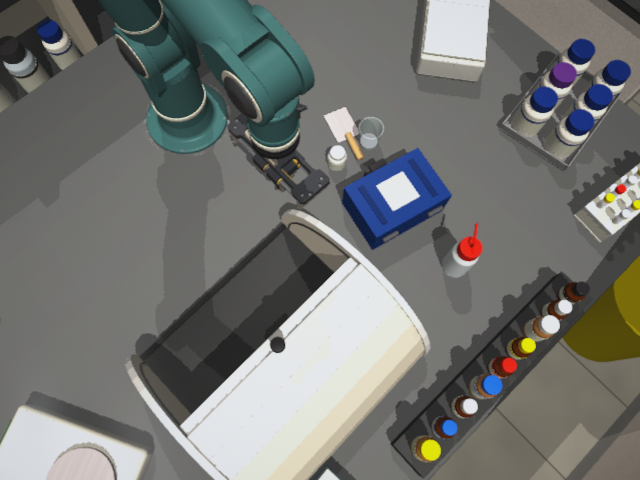

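The lid is level: slope about 0.003 rad, top at 97 mm, with nothing holding it. Now I'll roll the store closed.

Run:
```python
from h import *
dz=np.array([0,0,-.013])
effector.release()
O=best(knob(1.61)+dz,[PSI+np.pi/2,PSI-np.pi/2])
env.reach(knob(1.61)+dz+[0,0,.1],O); env.movel(knob(1.61)+dz,rate=.1)
effector.grasp(15); print(st())
for t in np.linspace(1.61,.165,16)[1:]:
    env.movel(knob(t)+dz,rate=.1); s=env.sense(); print(round(t,2),np.round(s["wrist_force"],1),round(s["gripper_width"],4))
    if np.linalg.norm(s["wrist_force"])>45: break
print(st())
p,_=viewer.read_camera("scene"); cv2.imwrite("pics/scene7.png",p[:,:,::-1])
```

```text
(91.4, [0.6593, -0.2295, 0.2618], [0.4, -2.2, -1.0], 0.0277)
1.51 [-0.4 -2.4  0.9] 0.0273
1.42 [-0.4 -3.7  4.1] 0.0276
1.32 [-3.4 -3.6  7.1] 0.0279
1.22 [-2.6 -4.   8.1] 0.0278
1.13 [-4.3 -4.7  7.4] 0.0274
1.03 [-4.  -5.5  5. ] 0.028
0.94 [-4.6 -5.9  4. ] 0.027
0.84 [-3.6 -7.1  0.5] 0.0275
0.74 [-2.  -7.1 -0.4] 0.0273
0.65 [-1.  -8.3 -2.7] 0.0276
0.55 [-1.1 -7.9 -3.2] 0.0275
0.45 [ 0.3 -8.5 -3.9] 0.0276
0.36 [ 0.6 -8.9 -3.6] 0.0276
0.26 [-0.3 -8.  -3.2] 0.0272
0.16 [ 0.  -8.5 -5. ] 0.0275
(97.3, [0.4034, -0.2419, 0.0523], [0.0, -8.5, -5.0], 0.0275)
```

View pics/scene7.png

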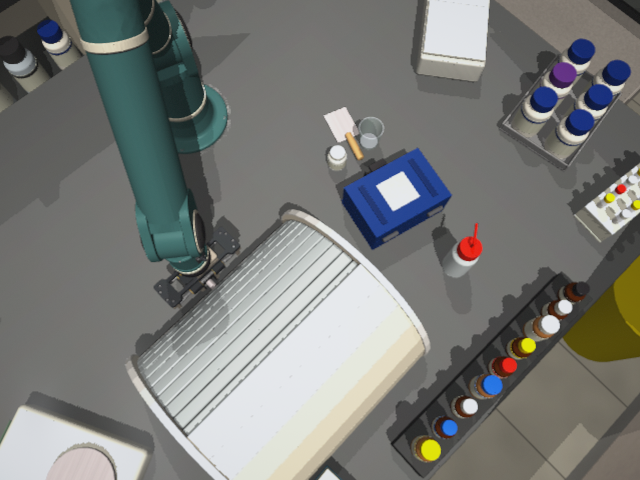

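The door looks closed. I'll push gently on to feel for the sill stop, then release and verify.

Run:
```python
from h import *
p0=env.sense()["ee_pos"]
for i in range(1,7):
    env.movel(p0+[0,0,-.002*i],rate=.03); s=env.sense(); print(i,np.round(s["ee_pos"][2],4),np.round(s["wrist_force"],1))
    if s["wrist_force"][2]>12 or np.linalg.norm(s["wrist_force"])>25: break
effector.release(); s=env.sense(); env.movel(s["ee_pos"]+[0,0,.25],rate=.15); env.goto_joints(HOME); print(st())
for c in ("scene","top"):
    P,C,q=cloud(c); a=P@SX-OFF; t=P@SY; r=np.hypot(a,P[:,2]-.025); th=np.arctan2(P[:,2]-.025,-a)
    k=(r>.236)&(r<.28)&(P[:,2]>.03)&(a<0)&(abs(t-TC)<.03)
    print(c,k.sum(),"th",np.percentile(th[k],[5,50,95]) if k.any() else None)
    print([[(np.round(x["at"],3).tolist(),round(x["score"],2)) for x in tip_of(c,n)[:1]] for n in ("tambour_knob","lid_press","lid_tab","beaker","wash_bottle","stopper_jar","spatula")])
```

```text
1 0.0504 [-2.2 -2.6  7.8]
2 0.0491 [-2.8 -2.2 14.8]
(101.7, [0.4474, -0.0344, 0.3435], [-0.1, -0.5, 0.3], 0.0921)
scene 43 th [0.18078206 0.20608929 0.2218088 ]
[[([0.39, -0.242, 0.07], 0.8)], [([0.495, 0.234, 0.098], 0.77)], [([0.462, 0.242, 0.084], 0.8)], [([0.376, 0.306, -0.0], 0.75)], [([0.761, 0.224, 0.004], 0.89)], [([0.367, 0.198, -0.003], 0.61)], [([0.327, 0.28, -0.004], 0.65)]]
top 55 th [0.16094588 0.2099304  0.23102488]
[[([0.392, -0.24, 0.067], 0.9)], [([0.546, 0.225, -0.001], 0.69)], [([0.461, 0.241, 0.083], 0.83)], [([0.374, 0.31, -0.001], 0.75)], [([0.76, 0.22, -0.001], 0.9)], [([0.359, 0.2, 0.001], 0.93)], [([0.328, 0.281, 0.0], 0.8)]]
```

The sill stop was felt, the knob is back at z ≈ 68 mm, and the bystanders are in place. Handing in.

```bash
python3 -c "
from station import *
print(workorder.finish_job(), env.sense()['t'])"
```

```text
the job is handed in; nothing more can be done
the job is handed in; nothing more can be done
```

I opened the store, moved all four amber bottles into the corner pockets of the case, pressed the lid shut and rolled the store closed again. The job was handed in shortly after the last clock reading of 101.7 s. It reports no verdict, so what follows rests on my own checks.

- **Bottles:** their cap tops read 88.5–90 mm before the lid was closed, so they stood on the pocket floors (87 mm nominal). The front-right one sat about 12 mm off where I placed it, either knocked or nudged, but was still upright in its pocket.
- **Lid:** it is level within about 0.004 rad with its top at 97–98 mm after letting go. I pressed to 55 N vertical, more than the 12–18 N needed. I saw no separate snap in the force readings, which were only taken at the end of each 2 mm step. In the last check the top camera misplaced the press point, while the scene camera and both tab readings agreed with shut.
- **Tambour:** I felt the sill stop, and the knob is at 67–70 mm (68 mm when closed).
- **Bystanders:** the beaker, wash bottle, spatula and small jar are within about 8 mm of where they started, close to the detector's accuracy. I did not measure the white jars, and I sent no motion into the rear of the store.

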